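# Dock the sampler carriage and tighten its captive knobs

## Task

Push the vial carriage fully home on its dock, away from the robot, then tighten the three captive knobs clockwise to their end stops, one after the other: first red, then yellow, then blue. The carriage must stay home and the jar, vial rack, screwdriver and spanner around it must be left where they are; let go when done.

Things in the scene. Friction and masses are not known exactly. Their poses are not given: they have to be found in the camera images.
- dock: white fixed docking base, 300 (x) x 310 (y) x 30 mm high; origin under its centre, on the table; x points the way the carriage slides home (away from the robot, up to 0.35 rad askew), y to its left, z up. Carries the carriage and three studs with captive knobs at dock x,y (mm) = (0,105), (0,-105), (105,0); which colour is where changes
- carriage_handle (a point): middle of the carriage's handle: dark bar 12 mm thick (dock x), 100 mm long (dock y), 16 mm high, centre 80 mm above the table, on two 12 x 10 mm end legs over the aluminium plate (plate top 40 mm above the table). Axes as the dock's. 44 mm of free space on its far side, then the vial tray: black disc 100 mm across, centre 100 mm beyond the handle, vials up to 77 mm above the table
- carriage (a joint): slide of the carriage along the dock's x axis, in m: 0 = drawn fully back towards the robot, 0.07 = fully home against its stop, all three slotted ears round the studs. Starts at 0 to 0.02. Friction about 3 N; stays where it is left
- knob_red_grip (a point): red captive bolt knob: upright grip bar 64 mm long, 14 mm thick, 32 mm high (58 to 90 mm above the table) on a 42 mm disc (48 to 58 mm above it). The point is on the turning axis, 78 mm above the table, 12 mm below the bar's top; x along the bar, y across its thickness, z up; turns with the knob. White mark on top of the bar's -x end
- knob_red (a joint): angle of the red knob in rad: grows when turned clockwise seen from above, 2.0 = fully tight at the end stop. Starts at 0 to 0.7. At 0 the bar lies along the dock's x axis. Friction torque about 0.08 N m; stays where it is left; the knob does not rise or sink as it turns
- knob_yellow_grip (a point): yellow captive bolt knob: upright grip bar 64 mm long, 14 mm thick, 32 mm high (58 to 90 mm above the table) on a 42 mm disc (48 to 58 mm above it). The point is on the turning axis, 78 mm above the table, 12 mm below the bar's top; x along the bar, y across its thickness, z up; turns with the knob. White mark on top of the bar's -x end
- knob_yellow (a joint): angle of the yellow knob in rad: grows when turned clockwise seen from above, 2.0 = fully tight at the end stop. Starts at 0 to 0.7. At 0 the bar lies along the dock's x axis. Friction torque about 0.08 N m; stays where it is left; the knob does not rise or sink as it turns
- knob_blue_grip (a point): blue captive bolt knob: upright grip bar 64 mm long, 14 mm thick, 32 mm high (58 to 90 mm above the table) on a 42 mm disc (48 to 58 mm above it). The point is on the turning axis, 78 mm above the table, 12 mm below the bar's top; x along the bar, y across its thickness, z up; turns with the knob. White mark on top of the bar's -x end
- knob_blue (a joint): angle of the blue knob in rad: grows when turned clockwise seen from above, 2.0 = fully tight at the end stop. Starts at 0 to 0.7. At 0 the bar lies along the dock's x axis. Friction torque about 0.08 N m; stays where it is left; the knob does not rise or sink as it turns
- cap_jar: small clear jar with white lid, 40 mm across, 40 mm high, standing on a far corner of the dock; a bystander; origin at its underside
- vial_rack: white rack with two rows of amber vials, 130 x 60 x 48 mm, on the table on the dock's right; a bystander; origin at its underside
- driver: screwdriver with orange handle, about 200 mm long, lying on the table on the dock's left; a bystander
- spanner: steel spanner, about 180 mm long, lying on the table at the right; a bystander

How it is judged:
On the way, in this order (a step that is already met when the one before it is completed fails the run):
1. the carriage is fully home against its stop (value of joint carriage above 0.066 m), for 0.2 s.
2. the red knob is turned to its end stop, the carriage still home (value of joint knob_red above 1.9 rad and value of joint carriage above 0.066 m), for 0.2 s.
3. the yellow knob is turned to its end stop, the carriage still home (value of joint knob_yellow above 1.9 rad and value of joint carriage above 0.066 m), for 0.2 s.
4. the blue knob is turned to its end stop, the carriage still home (value of joint knob_blue above 1.9 rad and value of joint carriage above 0.066 m), for 0.2 s.
At the end, for the whole second after the job is handed in: the carriage is home (slide above 66 of 70 mm) and the red, yellow and blue knobs are all at their end stops (above 1.9 of 2.0 rad) (all of step 4 and value of joint each of knob_red, knob_yellow above 1.9 rad); the robot touches nothing.
It fails at once if the cap jar, vial rack, screwdriver or spanner is moved by more than 40 mm (distance of any of cap_jar, vial_rack, driver, spanner from where it was at the start of the episode above 0.04 m).
It also fails if it takes over 64 s, if anything falls off the work surface, if the arm or the gripper's body presses on something with over 40 N, if the wrist force passes 120 N, or if a joint passes its speed limit or range.

## Robot

A 7-joint arm with a two-finger parallel gripper is mounted at the origin on the work surface. World frame = base frame: x ahead of the robot, y to its left, z up, the work surface at z = 0. Lengths are in m, angles in rad, forces in N, time in s.
With the tool pointing down it reaches from about 0.4 to 0.9 m from the base axis. Payload 5.5 kg.
Tool frame: the origin (TCP) lies at the very end of the fingers, on their centre line; the grasp point (between the pads) lies 19 mm behind it; z points along the fingers, y is the direction in which the jaws open and shut (so a half turn about z gives the same grasp; the last joint's range is limited). The gripper opens to 92 mm and grips with 3 to 60 N. Pads are 19 mm wide; open, the fingers measure 130 mm over their backs; the gripper's body (75 mm by 190 mm) begins 47 mm behind the grasp point.
Start: joints at [1.596, 0.501, -0.427, 1.55, 0.221, 1.138, -0.21], TCP at [0.153, -0.632, 0.227] pointing down, gripper open.
Joint ranges: [-2.88, 2.88], [-0.31, 2.03], [-1.54, 1.56], [0.2, 2.42], [-1.41, 4.55], [0.19, 2.02], [-2.57, 2.57]. Speed limits (rad/s): [2.57, 2.57, 3.14, 3.14, 3.14, 3.14, 3.14].

## Interface

Orientations are given as a 3x3 rotation matrix whose columns are the frame's x, y, z axes.
In Python, from cell import bot, cams, order gives the robot as it stands. The module is installed in compiled form; this text tells all that it offers.
- The arm moves only by the tool drive_tool, never from a script. Its argument "deltas" is a list of rows, each a list of 7 numbers: the shift along the tool's x, y, z in m, then the turn, a rotation vector about the tool's x, y, z in degrees, then the finger opening in m, from 0 to 0.0918. In form: [[dx, dy, dz, rx, ry, rz, fingers], ...]. A call has exactly 5 rows; each row is the pose to reach, as a shift and turn from the pose commanded when the call began, along the tool's axes at that moment; what a row does not reach only later rows make up. A row lasts 1/12 s, in which the tool goes at most 41.7 mm and 7.16 degrees, less where a joint would pass 70% of its speed; a pose out of reach is approached as far as the arm can. A call with a gripper value outside its range is refused whole. The fingers move at their own pace and stop on an object; "force" is the grip in N (left out, the last holds). Time passes only in rows, so rows that repeat a pose let the fingers close, or fill a call up. It gives the time, the measured TCP pose, the force and the opening at its end, in the units of the state.
- bot.get_obs(): the state, without advancing time (a new reading comes with each control period).
- cams.grab_frame(name): name is "scene" or "side" or "wrist"; returns the picture (384x512x3 uint8, blue, green, red); there is no depth.
- cams.camera_model(name): a dict with "mtx" (3x3 intrinsics, pixels), "world_from_camera" (4x4, takes a point from camera to world coordinates). Camera axes: x right, y up, looking along -z (the intrinsics and any distortion apply to the point x, -y, -z); pixel columns grow to the right and rows downward; lengths in m; the calibration is good to about 2 mm. A picture is of the moment at which its call begins: read the wrist's pose just before it. camera_model takes no time and is no camera call; for the wrist camera it gives the pose at the moment of the call.
- order.job_done(): hands the job in, once; it reports no verdict.
The state is a dict: "time": time; "joint_positions": joint angles; "joint_velocities": joint speeds; "joint_efforts": joint torques, N m; "position": TCP position; "orientation": TCP orientation; "force": force on the tool from outside, world axes, zero at the start; "torque": the same for the moment, N m; "grip_width": finger opening in m.
Only numpy, scipy, OpenCV 4.12 (cv2) and the standard library are available. Lean on these libraries where they do the work, as an engineer would, in place of code of your own. Each camera call takes 0.05 s, during which the arm holds its last target.

## Working session

There is one attempt and no reset: what is moved stays moved. The work goes in short steps, Python scripts to look and compute and a tool call to move; the robot and the scene stay as the last step left them, time stands still between calls to the robot, and variables do not carry over. Pictures are saved under pics/ and viewed, and the job is handed in when it is done.

Besides the shell and the picture viewer there is one more tool, called after "Request:" as name(argument=value, ...) on one line, values as JSON. drive_tool: Moves the arm, as the interface text tells. Its arguments: {"type":"object","properties":{"deltas":{"type":"array","items":{"type":"array","items":{"type":"number"}}},"force":{"type":"number"}},"required":["deltas"]}

```bash
mkdir -p pics; python3 - <<'E'
from cell import bot,cams
import cv2
o=bot.get_obs();print({k:(o[k] if not hasattr(o[k],'round') else o[k]) for k in o})
for n in('scene','side','wrist'):
    m=cams.camera_model(n);print(n,m)
    cv2.imwrite(f'pics/{n}0.png',cams.grab_frame(n))
E
```

```text
{'time': 0.0, 'joint_positions': array([ 1.59618816,  0.50185842, -0.42680016,  1.55142588,  0.22083736,
        1.13831656, -0.21034799]), 'joint_velocities': array([ 0.00165644,  0.00132234, -0.00018272,  0.00149434,  0.00046036,
        0.00157266, -0.00021219]), 'joint_efforts': array([ 2.02446345e-04, -5.66602349e+01, -5.81608146e+00, -2.79111367e+01,
       -6.87097153e-02,  3.12270317e-02,  1.91373188e-04]), 'position': array([ 0.15290865, -0.63104468,  0.22568257]), 'orientation': array([[ 9.71850617e-01,  2.35597544e-01, -4.19521798e-04],
       [ 2.35597914e-01, -9.71848767e-01,  1.89642526e-03],
       [ 3.90813930e-05, -1.94188052e-03, -9.99998114e-01]]), 'force': array([-0.29845582,  0.92912529, -0.41115826]), 'torque': array([ 0.01216243,  0.02636252, -0.07630963]), 'grip_width': 0.09154020243297116}
scene {'mtx': array([[346.74325759,   0.        , 255.91383003],
       [  0.        , 346.74325759, 192.90042851],
       [  0.        ,   0.        ,   1.        ]]), 'world_from_camera': array([[ 8.47650949e-01, -4.63983099e-01,  2.57308282e-01,
         7.90828059e-01],
[... 428 characters left out ...]
orld_from_camera': array([[ 0.93795202,  0.22472763, -0.26408995,  0.27395772],
       [-0.34675235,  0.6143563 , -0.70875182, -0.89081397],
       [ 0.00296921,  0.75634901,  0.65416157,  0.82930971],
       [ 0.        ,  0.        ,  0.        ,  1.        ]])}
wrist {'mtx': array([[336.79157766,   0.        , 250.26598988],
       [  0.        , 336.79157766, 184.24573908],
       [  0.        ,   0.        ,   1.        ]]), 'world_from_camera': array([[ 0.23550638,  0.93953592,  0.24861414,  0.2192406 ],
       [-0.97186627,  0.2286069 ,  0.05669957, -0.6148372 ],
       [-0.00356363, -0.25497281,  0.96694166,  0.38347832],
       [ 0.        ,  0.        ,  0.        ,  1.        ]])}
```

View pics/scene0.png

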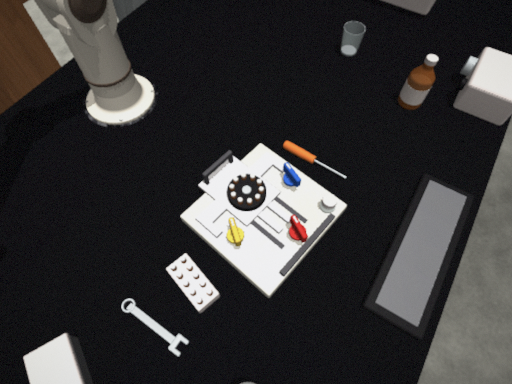

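View pics/side0.png

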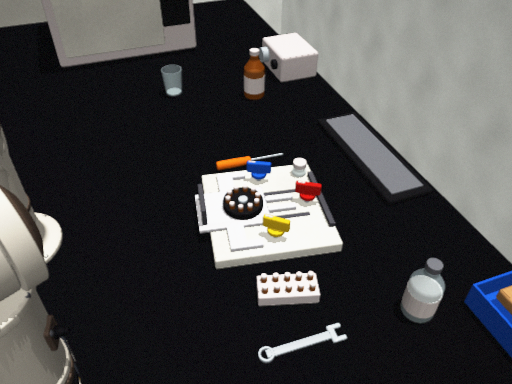

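View pics/wrist0.png

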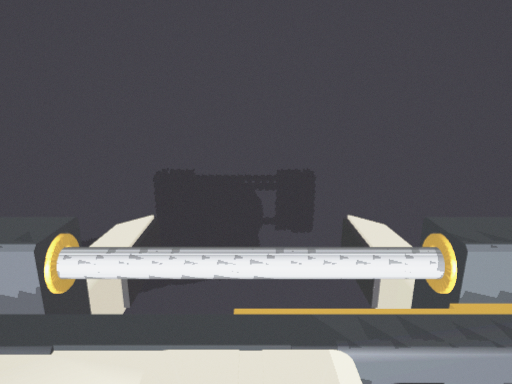

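```bash
cat > h.py <<'E'
import numpy as np,cv2
from cell import bot,cams
def ray(m,uv,z):
    K=m['mtx'];T=m['world_from_camera']
    d=np.array([(uv[0]-K[0,2])/K[0,0],-(uv[1]-K[1,2])/K[1,1],-1.])
    d=T[:3,:3]@d;c=T[:3,3]
    return c+d*(z-c[2])/d[2]
def proj(m,p):
    K=m['mtx'];T=m['world_from_camera']
    q=T[:3,:3].T@(np.asarray(p)-T[:3,3]);q=q/-q[2]
    return np.array([K[0,0]*q[0]+K[0,2],-K[1,1]*q[1]+K[1,2]])
E
python3 - <<'E'
from h import *
for n in('scene','side'):
    im=cv2.imread(f'pics/{n}0.png')
    cr={'scene':(slice(130,300),slice(170,360)),'side':(slice(145,275),slice(185,350))}[n]
    c=im[cr];cv2.imwrite(f'pics/{n}0c.png',cv2.resize(c,None,fx=4 if n=='scene' else 4.5,fy=4 if n=='scene' else 4.5,interpolation=cv2.INTER_CUBIC)[:600,:800])
    m=cams.camera_model(n)
    hsv=cv2.cvtColor(im,cv2.COLOR_BGR2HSV)
    g=((hsv[...,2]>150)).astype(np.uint8)
    k=np.zeros_like(g);k[cr]=g[cr]
    cs,_=cv2.findContours(k,cv2.RETR_EXTERNAL,cv2.CHAIN_APPROX_NONE)
    ct=max(cs,key=cv2.contourArea);h=cv2.convexHull(ct)
    ap=cv2.approxPolyDP(h,4,True)[:,0]
    for p in ap: print(n,p,ray(m,p,.03).round(4)[:2])
E
```

```text
scene [259 143] [0.479  0.0661]
scene [346 204] [0.771  0.0192]
scene [269 295] [ 0.7217 -0.2827]
scene [180 216] [ 0.4305 -0.2339]
scene [201 181] [ 0.4142 -0.1228]
side [305 159] [0.7782 0.0376]
side [342 243] [ 0.722  -0.2832]
side [284 258] [ 0.5776 -0.2784]
side [217 263] [ 0.432  -0.2404]
side [199 230] [ 0.4212 -0.1286]
side [195 195] [ 0.4445 -0.0038]
side [202 175] [0.4835 0.0689]
```

View pics/scene0c.png

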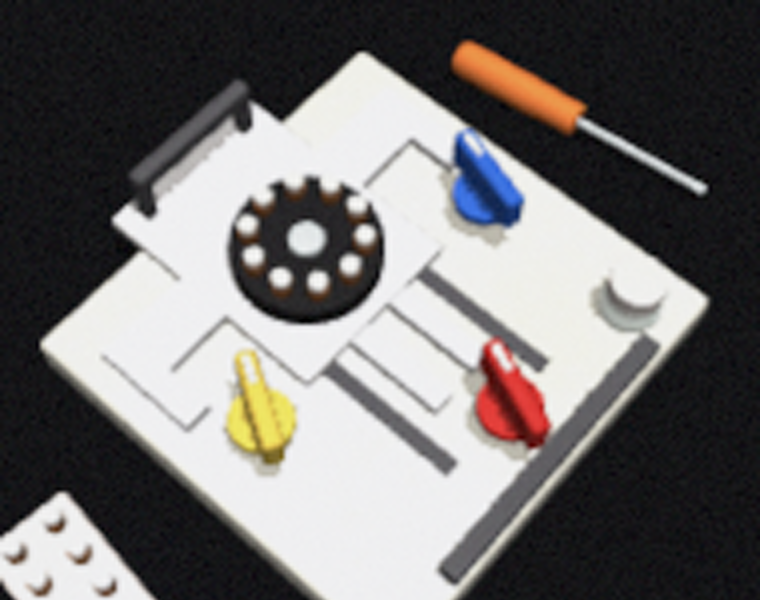

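View pics/side0c.png

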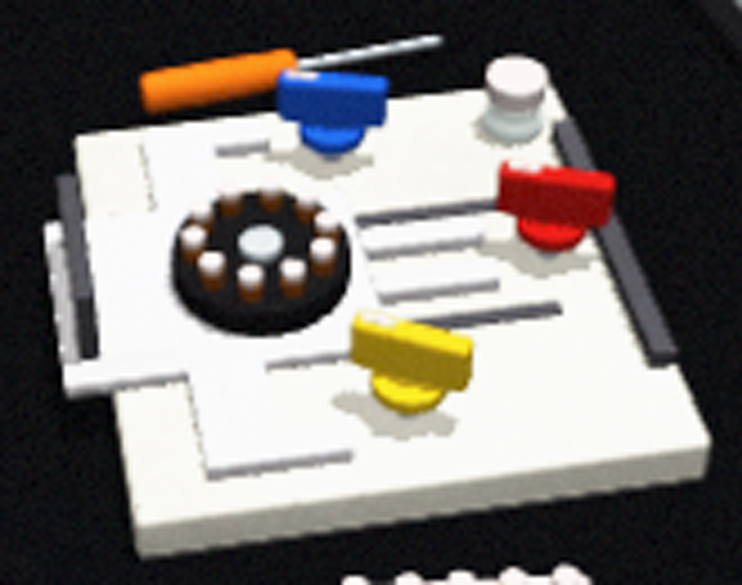

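```bash
python3 - <<'E'
from h import *
c=np.array([.6005,-.108]);a=-.16
X=np.array([np.cos(a),np.sin(a)]);Y=np.array([-X[1],X[0]])
D=lambda p:np.round([(p[:2]-c)@X*1e3,(p[:2]-c)@Y*1e3],1)
for n in('scene','side'):
    im=cv2.imread(f'pics/{n}0.png');m=cams.camera_model(n)
    f,o=(4,(170,130)) if n=='scene' else (4.5,(185,145))
    hsv=cv2.cvtColor(im,cv2.COLOR_BGR2HSV)
    for nm,lo,hi in(('red',0,6),('yel',22,32),('blu',105,125)):
        k=cv2.inRange(hsv,(lo,150,60),(hi,255,255));k[:,:170]=0;k[:,360:]=0;k[:130]=0;k[260:]=0
        _,l,s,ce=cv2.connectedComponentsWithStats(k);i=1+np.argmax(s[1:,4])
        print(n,nm,ce[i],'dock',D(ray(m,ce[i],.072)))
    def P(u,v,z): return D(ray(m,(u/f+o[0],v/f+o[1]),z))
    if n=='scene':
        print('handle top ends',P(245,84,.088),P(133,178,.088))
        print('tray',P(306,243,.05), 'jar',P(628,300,.07))
        for nm,p,q in(('blu',(466,133),(514,208)),('yel',(246,353),(271,450)),('red',(494,342),(540,435))):
            print(nm,P(*p,.09),P(*q,.09))
    else:
        print('handle',P(67,176,.088),P(85,352,.088))
    for d in((0,105),(0,-105),(105,0)):
        w=c+X*d[0]/1e3+Y*d[1]/1e3;print(d,w,(proj(m,[*w,.09])-o)*f)
E
```

```text
scene red [297.35632184 230.95402299] dock [107.5  -5.3]
scene yel [235.22619048 234.9047619 ] dock [   5.1 -108. ]
scene blu [290.6460177  176.87610619] dock [  3.5 100.5]
handle top ends [-156.5   52.1] [-160.   -46.4]
tray [-62.5   5.4] jar [119.5  96.9]
blu [-23.9 115.7] [33.  91.9]
yel [-24.  -88.1] [  27.4 -122.4]
red [80.  12.3] [135.3 -16.1]
(0, 105) [ 0.61722841 -0.00434114] [485.08299053 164.66337258]
(0, -105) [ 0.58377159 -0.21165886] [256.37641606 398.5134763 ]
(105, 0) [ 0.70415886 -0.12472841] [514.91065471 382.61243224]
side red [308.23480663 189.89779006] dock [106.7  -3.9]
side yel [276.30693069 225.35891089] dock [   0.2 -108.7]
side blu [258.70958084 168.47005988] dock [  2.8 103.2]
handle [-156.7   50.5] [-162.5  -86.3]
(0, 105) [ 0.61722841 -0.00434114] [326.61247047  80.02755928]
(0, -105) [ 0.58377159 -0.21165886] [410.12575126 331.44841964]
(105, 0) [ 0.70415886 -0.12472841] [552.23678493 173.20894884]
```

Request:
drive_tool(deltas=[[0.025,-0.032,0,0,0,1.5,0.02],[0.05,-0.064,0,0,0,3,0.02],[0.075,-0.096,0,0,0,4.5,0.0],[0.1,-0.128,0,0,0,6,0.0],[0.126,-0.16,0,0,0,7.7,0.0]], force=20)

```text
time: 0.57
position: [0.2381, -0.4445, 0.2263]
orientation: [[0.995, 0.101, -0.0], [0.101, -0.995, 0.0], [-0.0, -0.0, -1.0]]
force: [1.5, 0.3, -0.1]
grip_width: 0.0636
```

Request:
drive_tool(deltas=[[0.02,-0.034,0,0,0,1.5,0.0],[0.04,-0.069,0,0,0,3,0.0],[0.06,-0.104,0,0,0,4.5,0.0],[0.08,-0.139,0,0,0,6,0.0],[0.1,-0.174,0,0,0,7.7,0.0]])

```text
time: 0.98
position: [0.3196, -0.2612, 0.2267]
orientation: [[0.999, -0.032, -0.0], [-0.032, -0.999, -0.001], [-0.0, 0.001, -1.0]]
force: [0.5, -0.6, 0.7]
grip_width: 0.0295
```

```bash
cat >> h.py <<'E'
def to(x,y,z,yaw):
    "tool-axes move to target from the current pose"
    o=bot.get_obs();R=o['orientation'];d=R.T@(np.array([x,y,z])-o['position'])
    cy=np.arctan2(R[1,0],R[0,0]);print('t',round(o['time'],2),'pos',o['position'].round(4),'yaw',cy.round(4),'q',o['joint_positions'].round(2),'F',o['force'].round(1))
    print('d',d.round(4),'rz',np.degrees(cy-yaw).round(2),'tilt',R[:2,2].round(4))
E
python3 -c "
from h import *
to(.408,-.077,.2,-.16)"
```

```text
t 0.98 pos [ 0.3196 -0.2612  0.2267] yaw -0.0324 q [ 1.24  0.07 -0.64  2.1   0.05  0.99 -1.03] F [ 0.5 -0.6  0.7]
d [ 0.0824 -0.187   0.0266] rz 7.31 tilt [-0.0002 -0.0005]
```

Request:
drive_tool(deltas=[[0.016,-0.037,0,0,0,1.5,0.0],[0.033,-0.075,0,0,0,3,0.0],[0.05,-0.112,0,0,0,4.5,0.0],[0.066,-0.15,0,0,0,6,0.0],[0.082,-0.187,0,0,0,7.3,0.0]])

```text
time: 1.4
position: [0.4074, -0.0768, 0.227]
orientation: [[0.987, -0.159, 0.001], [-0.159, -0.987, -0.001], [0.001, 0.001, -1.0]]
force: [0.6, -0.8, 0.6]
grip_width: 0.0006
```

```bash
python3 -c "
from h import *
to(.408,-.077,.058,-.16)
cv2.imwrite('pics/w1.png',cams.grab_frame('wrist'))"
```

```text
t 1.4 pos [ 0.4074 -0.0768  0.227 ] yaw -0.1598 q [ 0.95  0.09 -0.86  2.09  0.09  0.99 -1.69] F [ 0.6 -0.8  0.6]
d [ 5.00e-04 -1.00e-04  1.69e-01] rz 0.01 tilt [ 0.0005 -0.0011]
```

View pics/w1.png

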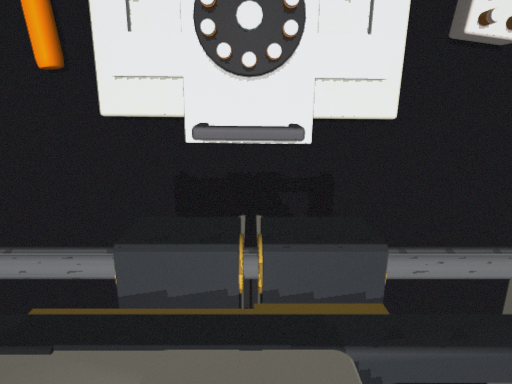

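Request:
drive_tool(deltas=[[0,0,0.034,0,0,0,0.0],[0,0,0.068,0,0,0,0.0],[0,0,0.102,0,0,0,0.0],[0,0,0.136,0,0,0,0.0],[0,0,0.169,0,0,0,0.0]])

```text
time: 1.87
position: [0.4067, -0.0788, 0.056]
orientation: [[0.988, -0.157, -0.0], [-0.157, -0.988, 0.0], [-0.0, -0.0, -1.0]]
force: [1.1, -1.2, 0.4]
grip_width: 0.0003
```

Request:
drive_tool(deltas=[[0.01,0,0,0,0,0,0.0],[0.02,0,0,0,0,0,0.0],[0.03,0,0,0,0,0,0.0],[0.04,0,0,0,0,0,0.0],[0.05,0,0,0,0,0,0.0]])

```text
time: 2.28
position: [0.458, -0.0872, 0.0592]
orientation: [[0.987, -0.158, 0.001], [-0.158, -0.987, -0.001], [0.001, 0.001, -1.0]]
force: [-3.6, 0.1, -2.1]
grip_width: 0.0006
```

Request:
drive_tool(deltas=[[0.005,0,0,0,0,0,0.0],[0.01,0,0,0,0,0,0.0],[0.015,0,0,0,0,0,0.0],[0.02,0,0,0,0,0,0.0],[0.025,0,0,0,0,0,0.0]])

```text
time: 2.7
position: [0.4818, -0.0909, 0.0581]
orientation: [[0.987, -0.158, 0.0], [-0.158, -0.987, -0.001], [0.001, 0.0, -1.0]]
force: [-3.2, 1.1, 2.8]
grip_width: 0.0004
```

Request:
drive_tool(deltas=[[0.002,0,0,0,0,0,0.0],[0.004,0,0,0,0,0,0.0],[0.006,0,0,0,0,0,0.0],[0.008,0,0,0,0,0,0.0],[0.01,0,0,0,0,0,0.0]])

```text
time: 3.12
position: [0.4851, -0.0913, 0.0565]
orientation: [[0.987, -0.158, -0.011], [-0.158, -0.987, 0.0], [-0.011, 0.002, -1.0]]
force: [-19.0, 3.1, 12.9]
grip_width: 0.0004
```

Request:
drive_tool(deltas=[[0.002,0,0,0,0,0,0.0],[0.002,0,0,0,0,0,0.0],[-0.01,0,0,0,0,0,0.0],[-0.02,0,0,0,0,0,0.0],[-0.04,0,0,0,0,0,0.0]])

```text
time: 3.53
position: [0.4543, -0.0856, 0.0583]
orientation: [[0.988, -0.158, 0.005], [-0.158, -0.988, 0.001], [0.005, -0.001, -1.0]]
force: [-0.3, 1.0, 0.4]
grip_width: 0.0001
```

Request:
drive_tool(deltas=[[0,0,-0.03,0,0,0,0.0],[0,0,-0.065,0,0,0,0.0],[0,0,-0.1,0,0,0,0.0],[0,0,-0.14,0,0,0,0.0],[0,0,-0.17,0,0,0,0.03]])

```text
time: 3.95
position: [0.4532, -0.0854, 0.2309]
orientation: [[0.988, -0.156, 0.004], [-0.156, -0.988, -0.001], [0.004, 0.0, -1.0]]
force: [0.9, -0.8, -0.3]
grip_width: 0.0036
```

```bash
python3 -c "
from h import *
to(.7042,-.1247,.2,2.98-.47)
for n in ('wrist','scene'):
  im=cams.grab_frame(n)
  if n=='scene':
    cv2.imwrite('pics/s2r.png',im)
    im=cv2.resize(im[130:300,170:360],None,fx=3,fy=3,interpolation=2)
  cv2.imwrite('pics/%s2.png'%n,im)"
```

```text
t 3.95 pos [ 0.4532 -0.0854  0.2309] yaw -0.1571 q [ 0.91  0.2  -0.87  1.99  0.18  1.02 -1.77] F [ 0.9 -0.8 -0.3]
d [ 0.254  -0.0005  0.032 ] rz -152.81 tilt [ 0.0044 -0.0009]
```

View pics/scene2.png

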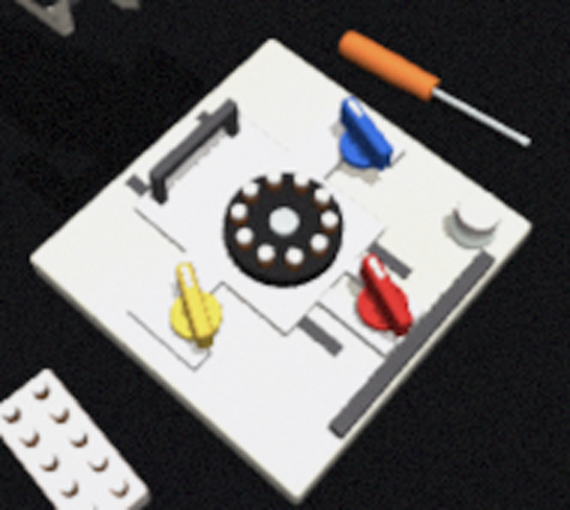

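View pics/wrist2.png

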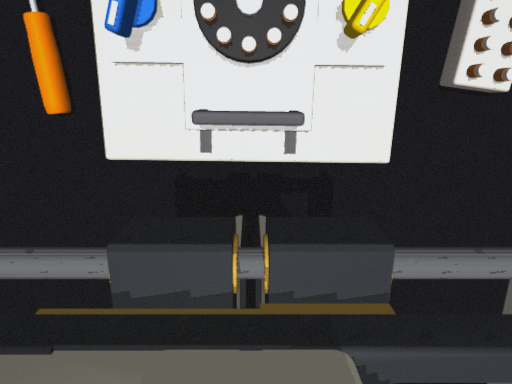

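Request:
drive_tool(deltas=[[0.03,0,0,0,0,-7,0.03],[0.06,0,0,0,0,-14,0.03],[0.09,0,0,0,0,-21,0.03],[0.12,0,0,0,0,-28,0.03],[0.15,0,0,0,0,-35,0.03]])

```text
time: 4.47
position: [0.6014, -0.11, 0.2271]
orientation: [[0.897, 0.442, 0.001], [0.442, -0.897, -0.0], [0.001, 0.001, -1.0]]
force: [0.7, -0.8, 1.0]
grip_width: 0.03
```

Request:
drive_tool(deltas=[[0,0,0,0,0,-7,0.03],[0,0,0,0,0,-14,0.03],[0,0,0,0,0,-21,0.03],[0,0,0,0,0,-28,0.03],[0,0,0,0,0,-35,0.03]])

```text
time: 4.88
position: [0.6002, -0.1093, 0.2271]
orientation: [[0.48, 0.877, 0.001], [0.877, -0.48, 0.001], [0.001, 0.001, -1.0]]
force: [-0.7, 0.6, -0.5]
grip_width: 0.0299
```

Request:
drive_tool(deltas=[[0,0,0,0,0,-7,0.03],[0,0,0,0,0,-14,0.03],[0,0,0,0,0,-21,0.03],[0,0,0,0,0,-28,0.03],[0,0,0,0,0,-35,0.03]])

```text
time: 5.3
position: [0.6001, -0.1094, 0.2272]
orientation: [[-0.109, 0.994, 0.001], [0.994, 0.109, 0.0], [0.0, 0.001, -1.0]]
force: [-0.8, -0.3, -0.5]
grip_width: 0.03
```

Request:
drive_tool(deltas=[[0,0,0,0,0,-7,0.03],[0,0,0,0,0,-14,0.03],[0,0,0,0,0,-21,0.03],[0,0,0,0,0,-28,0.03],[0,0,0,0,0,-35,0.03]])

```text
time: 5.72
position: [0.6001, -0.1094, 0.2272]
orientation: [[-0.66, 0.752, 0.001], [0.752, 0.66, 0.0], [-0.0, 0.001, -1.0]]
force: [0.8, -0.0, -0.5]
grip_width: 0.0301
```

```bash
python3 -c "
from h import *
to(.7042,-.1247,.2,2.98-.47)
m=cams.camera_model('scene')
c=np.array([.6005,-.108]);a=-.16
X=np.array([np.cos(a),np.sin(a)])
for u,v in((234,107),(157,179)): print((ray(m,(u/3+170,v/3+130),.088)[:2]-c)@X)
im=cams.grab_frame('wrist');cv2.imwrite('pics/w3.png',im)"
```

```text
t 5.72 pos [ 0.6001 -0.1094  0.2272] yaw 2.2911 q [ 0.97  0.76 -1.28  1.64  0.75  1.32  0.28] F [ 0.8 -0.  -0.5]
d [-0.0801  0.0681  0.0273] rz -12.54 tilt [0.0011 0.0004]
-0.09342531532332404
-0.09388417935399981
```

View pics/w3.png

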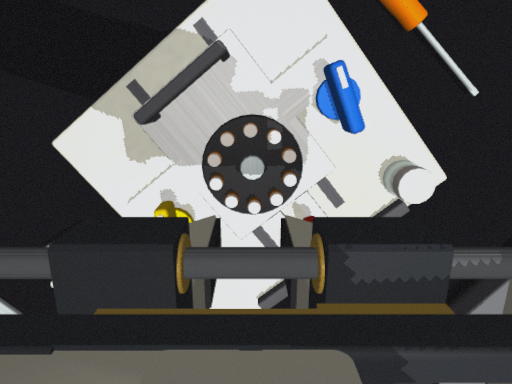

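```bash
cat >> h.py <<'E'
C=np.array([.6005,-.108]);A=-.16
def dk(p):
    X=np.array([np.cos(A),np.sin(A)]);Y=np.array([-X[1],X[0]]);d=(np.asarray(p)[:2]-C)*1e3
    return np.round([d@X,d@Y],1)
COL={'red':((0,120,60),(6,255,255)),'yel':((22,120,60),(32,255,255)),'blu':((105,120,60),(125,255,255))}
E
python3 - <<'E'
from h import *
im=cv2.imread('pics/w3.png');m=cams.camera_model('wrist')
cv2.imwrite('pics/w3c.png',cv2.resize(im[50:145,305:375],None,fx=6,fy=6,interpolation=2))
E
```

```text
(no output)
```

View pics/w3c.png

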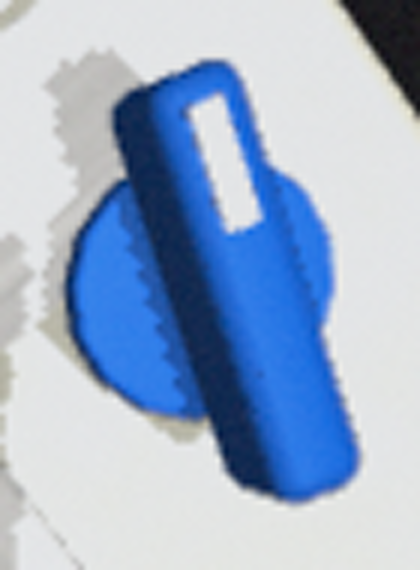

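```bash
python3 - <<'E'
from h import *
m=cams.camera_model('wrist')
P=lambda u,v,z:ray(m,(305+u/6,50+v/6),z)
print(P(200,298,.058),dk(P(200,298,.058)))
a,b=P(197,72,.09),P(312,492,.09);print((a+b)/2,dk((a+b)/2),dk(a),dk(b),np.arctan2(*(b-a)[1::-1]))
E
```

```text
[ 0.61887318 -0.00527174  0.058     ] [  1.8 104.3]
[ 0.61739927 -0.00417261  0.09      ] [1.000e-01 1.052e+02] [-28.6 115.4] [28.9 95. ] -0.5015430369224699
```

Request:
drive_tool(deltas=[[-0.02,0.017,0.007,0,0,-3,0.034],[-0.04,0.034,0.014,0,0,-6,0.034],[-0.06,0.051,0.021,0,0,-9,0.034],[-0.08,0.068,0.027,0,0,-12.5,0.034],[-0.08,0.068,0.027,0,0,-12.5,0.034]])

```text
time: 6.18
position: [0.7065, -0.1263, 0.1976]
orientation: [[-0.802, 0.597, 0.0], [0.597, 0.802, 0.001], [0.001, 0.001, -1.0]]
force: [-1.2, 0.1, -0.4]
grip_width: 0.0338
```

```bash
python3 -c "
from h import *
to(.7047,-.125,.0625,2.51)
im=cams.grab_frame('wrist');cv2.imwrite('pics/w4.png',im)
im=cams.grab_frame('side');im=cv2.resize(im[120:280,180:350],None,fx=4,fy=3.7,interpolation=2);cv2.imwrite('pics/s4.png',im)"
```

```text
t 6.18 pos [ 0.7065 -0.1263  0.1976] yaw 2.5014 q [ 0.79  0.94 -1.21  1.37  0.87  1.41  0.53] F [-1.2  0.1 -0.4]
d [ 0.0021 -0.0002  0.1351] rz -0.5 tilt [0.0004 0.0014]
```

View pics/w4.png

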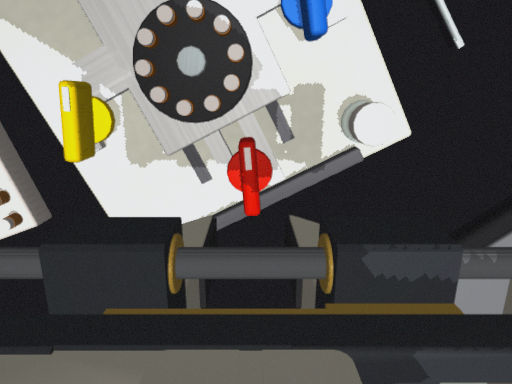

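View pics/s4.png

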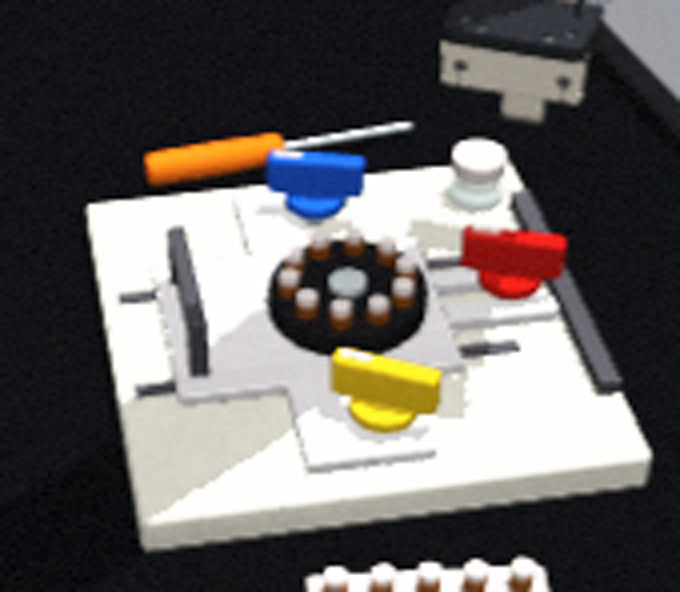

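```bash
python3 - <<'E'
from h import *
m=cams.camera_model('wrist')
for n,a,b in(('red',(246,141),(252,212)),('yel',(69,84),(72,160)),):
    a,b=ray(m,a,.09),ray(m,b,.09);y=np.arctan2(*(b-a)[1::-1]);print(n,(a+b)/2,dk((a+b)/2),np.linalg.norm(b-a),y,-.16-y)
print(proj(m,[.7047,-.125,.058]))
E
```

```text
red [ 0.6998036  -0.12208201  0.09      ] [100.3   1.9] 0.059698696643102005 -0.5598384756901612 0.3998384756901612
yel [ 0.58123826 -0.20773935  0.09      ] [  -3.1 -101.5] 0.0588489052047225 -0.7354636711011097 0.5754636711011096
[249.7719501  175.33057575]
```

Request:
drive_tool(deltas=[[0.003,0,0.034,0,0,-2,0.034],[0.003,0,0.068,0,0,-4,0.034],[0.003,0,0.102,0,0,-4,0.034],[0.003,0,0.134,0,0,-4,0.034],[0.003,0,0.134,0,0,-4,0.034]], force=20)

```text
time: 6.7
position: [0.6966, -0.124, 0.0603]
orientation: [[-0.842, 0.539, -0.008], [0.539, 0.842, 0.0], [0.007, -0.004, -1.0]]
force: [-0.7, -1.1, -0.6]
grip_width: 0.0341
```

Request:
drive_tool(deltas=[[0,0,0,0,0,0,0.005],[0,0,0,0,0,0,0.005],[0,0,0,0,0,0,0.005],[0,0,0,0,0,0,0.005],[0,0,0,0,0,0,0.005]])

```text
time: 7.12
position: [0.7022, -0.124, 0.0699]
orientation: [[-0.842, 0.539, 0.003], [0.539, 0.842, -0.001], [-0.003, 0.0, -1.0]]
force: [-2.2, -1.0, 6.9]
grip_width: 0.0137
```

```bash
python3 -c "
from h import *
to(.7042,-.1247,.0625,2.51)
cv2.imwrite('pics/w5.png',cams.grab_frame('wrist'))
to(.7042,-.1247,.0625,2.51)
"
```

```text
t 7.12 pos [ 0.7022 -0.124   0.0699] yaw 2.5723 q [ 0.78  1.06 -1.13  1.47  0.98  1.24  0.53] F [-2.2 -1.   6.9]
d [-0.002   0.0005  0.0074] rz 3.57 tilt [ 0.0029 -0.0013]
t 7.17 pos [ 0.7022 -0.124   0.0699] yaw 2.5723 q [ 0.78  1.06 -1.13  1.47  0.98  1.24  0.53] F [-1.7 -0.9  7.1]
d [-0.002   0.0005  0.0074] rz 3.57 tilt [ 0.0029 -0.0013]
```

View pics/w5.png

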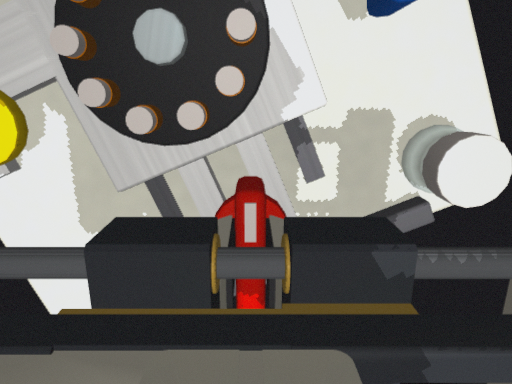

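Request:
drive_tool(deltas=[[0,0,-0.002,0,0,6,0.005],[0,0,-0.003,0,0,13,0.005],[0,0,-0.003,0,0,20,0.005],[0,0,-0.003,0,0,27,0.005],[0,0,-0.003,0,0,34,0.005]], force=30)

```text
time: 7.58
position: [0.7034, -0.1229, 0.0701]
orientation: [[-0.392, 0.92, 0.005], [0.92, 0.392, 0.001], [-0.001, 0.005, -1.0]]
force: [9.2, 1.9, -12.0]
grip_width: 0.0138
```

Request:
drive_tool(deltas=[[0,0,0,0,0,7,0.005],[0,0,0,0,0,14,0.005],[0,0,0,0,0,21,0.005],[0,0,0,0,0,28,0.005],[0,0,0,0,0,35,0.005]])

```text
time: 8.0
position: [0.7051, -0.1228, 0.0701]
orientation: [[0.206, 0.979, 0.009], [0.979, -0.206, 0.002], [0.004, 0.008, -1.0]]
force: [15.2, 1.4, -16.6]
grip_width: 0.0139
```

```bash
python3 -c "
from h import *
to(.7047,-.125,.0625,0.98)
"
```

```text
t 8.0 pos [ 0.7051 -0.1228  0.0701] yaw 1.3634 q [ 0.7   0.95 -0.94  1.47  0.81  1.13 -0.6 ] F [ 15.2   1.4 -16.6]
d [-0.0023 -0.      0.0076] rz 21.97 tilt [0.009  0.0019]
```

Request:
drive_tool(deltas=[[0.0,0.003,0.003,0,0,6,0.005],[0,0.004,0.005,0,0,12,0.005],[0,0.004,0.005,0,0,18,0.005],[0,0.004,0.005,0,0,23,0.005],[0,0.004,0.005,0,0,26,0.005]])

```text
time: 8.42
position: [0.7065, -0.1233, 0.0697]
orientation: [[0.612, 0.791, 0.004], [0.791, -0.612, -0.001], [0.002, 0.003, -1.0]]
force: [-6.1, 0.7, 16.6]
grip_width: 0.0141
```

```bash
python3 -c "
from h import *
to(.7047,-.125,.0625,0.98);print(bot.get_obs()['torque'])
"
```

```text
t 8.42 pos [ 0.7065 -0.1233  0.0697] yaw 0.9122 q [ 0.65  0.92 -0.85  1.46  0.74  1.1  -1.01] F [-6.1  0.7 16.6]
d [-0.0025 -0.0004  0.0072] rz -3.88 tilt [ 0.0037 -0.0009]
[0.01275641 1.28903002 0.74138585]
```

Request:
drive_tool(deltas=[[0,0,-0.002,0,0,0,0.005],[0,0,-0.002,0,0,0,0.005],[0,0,-0.002,0,0,0,0.005],[0,0,-0.002,0,0,-2,0.034],[0,0,-0.002,0,0,-2,0.034]])

```text
time: 8.83
position: [0.7056, -0.1243, 0.0677]
orientation: [[0.58, 0.814, 0.002], [0.814, -0.58, -0.0], [0.001, 0.001, -1.0]]
force: [0.4, 0.2, 0.5]
grip_width: 0.0237
```

Request:
drive_tool(deltas=[[0,0,0,0,0,0,0.034],[0,0,-0.03,0,0,0,0.034],[0,0,-0.06,0,0,0,0.034],[0,0,-0.1,0,0,0,0.034],[0,0,-0.13,0,0,0,0.034]])

```text
time: 9.25
position: [0.7054, -0.1242, 0.1992]
orientation: [[0.582, 0.813, 0.001], [0.813, -0.582, 0.001], [0.001, 0.001, -1.0]]
force: [1.0, 0.4, 0.8]
grip_width: 0.034
```

```bash
python3 -c "
from h import *
to(.5838+.0005,-.2117,.2,2.98-.577)
cv2.imwrite('pics/w6.png',cams.grab_frame('wrist'))
"
```

```text
t 9.25 pos [ 0.7054 -0.1242  0.1992] yaw 0.9491 q [ 0.69  0.8  -0.94  1.38  0.64  1.29 -0.9 ] F [1.  0.4 0.8]
d [-0.1416 -0.0475 -0.0011] rz -83.3 tilt [0.0012 0.0007]
```

View pics/w6.png

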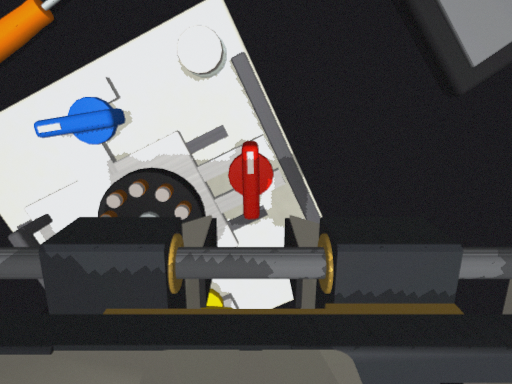

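Request:
drive_tool(deltas=[[-0.028,-0.01,0,0,0,-7,0.034],[-0.056,-0.02,0,0,0,-14,0.034],[-0.084,-0.03,0,0,0,-21,0.034],[-0.112,-0.04,0,0,0,-28,0.034],[-0.142,-0.0475,0,0,0,-35,0.034]])

```text
time: 9.72
position: [0.5824, -0.2122, 0.1965]
orientation: [[0.004, 1.0, -0.0], [1.0, -0.004, 0.0], [0.0, -0.0, -1.0]]
force: [0.4, -1.0, -1.3]
grip_width: 0.0342
```

Request:
drive_tool(deltas=[[0,0,0,0,0,-7,0.034],[0,0,0,0,0,-14,0.034],[0,0,0,0,0,-21,0.034],[0,0,0,0,0,-28,0.034],[0,0,0,0,0,-35,0.034]])

```text
time: 10.13
position: [0.5835, -0.2127, 0.1964]
orientation: [[-0.569, 0.822, -0.0], [0.822, 0.569, 0.0], [0.0, 0.0, -1.0]]
force: [-0.4, 0.4, 0.2]
grip_width: 0.0339
```

Request:
drive_tool(deltas=[[0,0,0,0,0,-7,0.034],[0,0,0,0,0,-13,0.034],[0,0,0,0,0,-13,0.034],[0,0,0,0,0,-13,0.034],[0,0,0,0,0,-13,0.034]])

```text
time: 10.55
position: [0.5837, -0.2123, 0.1965]
orientation: [[-0.734, 0.679, -0.0], [0.679, 0.734, 0.0], [0.0, 0.0, -1.0]]
force: [0.6, -0.6, -0.3]
grip_width: 0.0339
```

```bash
python3 -c "
from h import *
to(.5838+.0005,-.2117,.065,2.98-.577)
m=cams.camera_model('wrist');print(proj(m,[.5843,-.2117,.058]))
cv2.imwrite('pics/w7.png',cams.grab_frame('wrist'))
"
```

```text
t 10.55 pos [ 0.5837 -0.2123  0.1965] yaw 2.395 q [ 1.12  0.83 -1.29  1.64  0.83  1.32  0.51] F [ 0.6 -0.6 -0.3]
d [-1.000e-04  8.000e-04  1.315e-01] rz -0.46 tilt [-0.0001  0.0003]
[250.60560341 174.77685303]
```

View pics/w7.png

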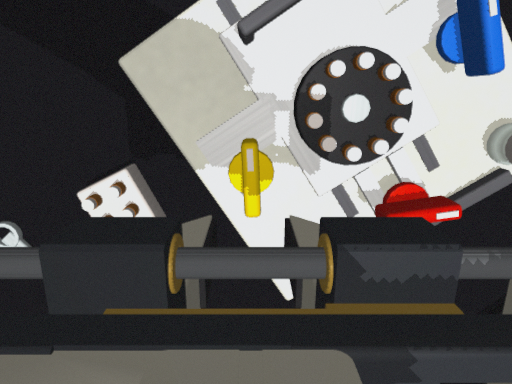

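Request:
drive_tool(deltas=[[0,0,0.034,0,0,-1,0.034],[0,0,0.068,0,0,-2,0.034],[0,0,0.1,0,0,-2,0.034],[0,0,0.12,0,0,-2,0.034],[0,0,0.129,0,0,-2,0.034]], force=20)

```text
time: 11.02
position: [0.5817, -0.2123, 0.0644]
orientation: [[-0.758, 0.652, -0.004], [0.652, 0.758, 0.001], [0.004, -0.002, -1.0]]
force: [-0.5, 0.2, 0.1]
grip_width: 0.0342
```

Request:
drive_tool(deltas=[[0,0,0,0,0,0,0.005],[0,0,0,0,0,0,0.005],[0,0,0,0,0,0,0.005],[0,0,0,0,0,0,0.005],[0,0,0,0,0,0,0.005]])

```text
time: 11.43
position: [0.5849, -0.2126, 0.0697]
orientation: [[-0.759, 0.651, 0.003], [0.651, 0.759, -0.001], [-0.003, 0.001, -1.0]]
force: [-1.3, -0.2, 5.8]
grip_width: 0.0141
```

Request:
drive_tool(deltas=[[0,0,-0.001,0,0,6,0.005],[0,0,-0.001,0,0,13,0.005],[0,0,-0.001,0,0,20,0.005],[0,0,-0.001,0,0,27,0.005],[0,0,-0.001,0,0,34,0.005]], force=30)

```text
time: 11.85
position: [0.584, -0.2132, 0.0697]
orientation: [[-0.26, 0.966, 0.001], [0.966, 0.26, -0.002], [-0.002, 0.0, -1.0]]
force: [-1.9, -0.4, 1.7]
grip_width: 0.0137
```

Request:
drive_tool(deltas=[[0,0,0,0,0,7,0.005],[0,0,0,0,0,14,0.005],[0,0,0,0,0,21,0.005],[0,0,0,0,0,28,0.005],[0,0,0,0,0,35,0.005]])

```text
time: 12.27
position: [0.5828, -0.2132, 0.0697]
orientation: [[0.341, 0.94, -0.002], [0.94, -0.341, -0.002], [-0.002, -0.001, -1.0]]
force: [-5.7, -0.5, 4.9]
grip_width: 0.0135
```

```bash
python3 -c "
from h import *
to(.5843,-.2122,.0697,0.96);print(bot.get_obs()['torque'])
"
```

```text
t 12.27 pos [ 0.5828 -0.2132  0.0697] yaw 1.2227 q [ 0.97  0.83 -0.96  1.73  0.79  1.02 -0.64] F [-5.7 -0.5  4.9]
d [0.0014 0.001  0.    ] rz 15.05 tilt [-0.0016 -0.002 ]
[-0.26754864  1.01504258  0.13981064]
```

Request:
drive_tool(deltas=[[0,0,-0.001,0,0,6,0.005],[0,0,-0.001,0,0,11,0.005],[0,0,-0.001,0,0,15,0.005],[0,0,-0.001,0,0,18,0.005],[0,0,-0.001,0,0,19,0.005]])

```text
time: 12.68
position: [0.5824, -0.2129, 0.0698]
orientation: [[0.624, 0.781, -0.002], [0.781, -0.624, -0.002], [-0.003, -0.001, -1.0]]
force: [-4.0, -2.2, -0.2]
grip_width: 0.0143
```

```bash
python3 -c "
from h import *
to(.5843,-.2122,.0697,0.96);print(bot.get_obs()['torque'])
"
```

```text
t 12.68 pos [ 0.5824 -0.2129  0.0698] yaw 0.8968 q [ 0.93  0.8  -0.9   1.73  0.74  0.99 -0.92] F [-4.  -2.2 -0.2]
d [0.0017 0.0011 0.0001] rz -3.62 tilt [-0.0023 -0.0017]
[-0.05607555  0.73584467  0.77209062]
```

Torque 0.77 N m: at the stop. Hold, release, lift.

Request:
drive_tool(deltas=[[0,0,0,0,0,0,0.005],[0,0,0,0,0,0,0.005],[0,0,0,0,0,0,0.005],[0,0,0,0,0,-2,0.034],[0,0,0,0,0,-2,0.034]])

```text
time: 13.1
position: [0.5848, -0.212, 0.0703]
orientation: [[0.594, 0.804, 0.002], [0.804, -0.594, 0.001], [0.002, 0.001, -1.0]]
force: [0.6, 0.2, 0.5]
grip_width: 0.0235
```

Request:
drive_tool(deltas=[[0,0,0,0,0,0,0.034],[0,0,-0.03,0,0,0,0.034],[0,0,-0.06,0,0,0,0.034],[0,0,-0.1,0,0,0,0.034],[0,0,-0.13,0,0,0,0.034]])

```text
time: 13.52
position: [0.5851, -0.2115, 0.2027]
orientation: [[0.596, 0.803, 0.003], [0.803, -0.596, 0.001], [0.002, 0.002, -1.0]]
force: [0.7, -0.2, 0.5]
grip_width: 0.0338
```

```bash
python3 -c "
from h import *
to(.6176,-.0045,.2,3.1416-.5)
cv2.imwrite('pics/w8.png',cams.grab_frame('wrist'))
"
```

```text
t 13.52 pos [ 0.5851 -0.2115  0.2027] yaw 0.9326 q [ 1.01  0.66 -1.03  1.64  0.6   1.19 -0.79] F [ 0.7 -0.2  0.5]
d [ 0.1857 -0.0972  0.003 ] rz -97.92 tilt [0.003  0.0006]
```

View pics/w8.png

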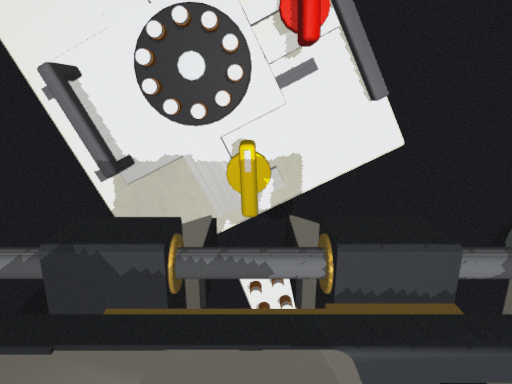

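Request:
drive_tool(deltas=[[0.037,-0.019,0.001,0,0,-7,0.034],[0.074,-0.038,0.002,0,0,-14,0.034],[0.111,-0.057,0.003,0,0,-21,0.034],[0.148,-0.077,0.003,0,0,-28,0.034],[0.1857,-0.0972,0.003,0,0,-35,0.034]])

```text
time: 13.98
position: [0.6167, -0.0047, 0.1971]
orientation: [[0.023, 1.0, 0.002], [1.0, -0.023, 0.001], [0.001, 0.002, -1.0]]
force: [1.1, 0.2, 0.3]
grip_width: 0.0338
```

Request:
drive_tool(deltas=[[0,0,0,0,0,-7,0.034],[0,0,0,0,0,-14,0.034],[0,0,0,0,0,-21,0.034],[0,0,0,0,0,-28,0.034],[0,0,0,0,0,-35,0.034]])

```text
time: 14.4
position: [0.6167, -0.006, 0.197]
orientation: [[-0.556, 0.831, 0.001], [0.831, 0.556, 0.001], [0.0, 0.002, -1.0]]
force: [0.4, 0.6, 1.4]
grip_width: 0.0337
```

Request:
drive_tool(deltas=[[0,0,0,0,0,-7,0.034],[0,0,0,0,0,-14,0.034],[0,0,0,0,0,-21,0.034],[0,0,0,0,0,-28,0.034],[0,0,0,0,0,-28,0.034]])

```text
time: 14.82
position: [0.6166, -0.0064, 0.1966]
orientation: [[-0.88, 0.475, 0.001], [0.475, 0.88, 0.002], [0.0, 0.002, -1.0]]
force: [0.2, 0.4, 0.0]
grip_width: 0.034
```

```bash
python3 -c "
from h import *
to(.6176,-.0045,.067,3.1416-.5)
m=cams.camera_model('wrist');print(proj(m,[.6176,-.0045,.058]))
cv2.imwrite('pics/w9.png',cams.grab_frame('wrist'))
"
```

```text
t 14.82 pos [ 0.6166 -0.0064  0.1966] yaw 2.6464 q [ 0.81  0.87 -1.35  1.65  0.87  1.35  0.39] F [0.2 0.4 0. ]
d [-1.000e-04  1.900e-03  1.296e-01] rz 0.28 tilt [0.0005 0.0016]
[251.63434606 174.62466933]
```

View pics/w9.png

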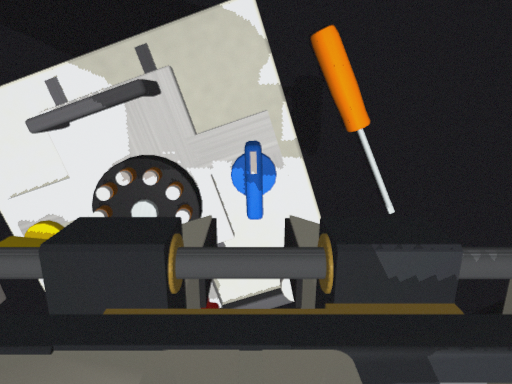

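Request:
drive_tool(deltas=[[0,0.001,0.034,0,0,-1,0.034],[0,0.002,0.068,0,0,-1,0.034],[0,0.002,0.1,0,0,-1,0.034],[0,0.002,0.12,0,0,-1,0.034],[0,0.002,0.129,0,0,-1,0.034]], force=20)

```text
time: 15.28
position: [0.6154, -0.0054, 0.0645]
orientation: [[-0.885, 0.466, -0.004], [0.466, 0.885, -0.0], [0.003, -0.002, -1.0]]
force: [-0.2, -0.8, 0.4]
grip_width: 0.0343
```

Request:
drive_tool(deltas=[[0,0,0,0,0,0,0.005],[0,0,0,0,0,0,0.005],[0,0,0,0,0,0,0.005],[0,0,0,0,0,0,0.005],[0,0,0,0,0,0,0.005]])

```text
time: 15.7
position: [0.6186, -0.0041, 0.0697]
orientation: [[-0.886, 0.463, 0.004], [0.463, 0.886, 0.001], [-0.003, 0.003, -1.0]]
force: [1.8, 1.0, 3.2]
grip_width: 0.0138
```

Request:
drive_tool(deltas=[[0,0,-0.001,0,0,6,0.005],[0,0,-0.001,0,0,13,0.005],[0,0,-0.001,0,0,20,0.005],[0,0,-0.001,0,0,27,0.005],[0,0,-0.001,0,0,34,0.005]], force=30)

```text
time: 16.12
position: [0.6188, -0.004, 0.0698]
orientation: [[-0.471, 0.882, 0.004], [0.882, 0.471, 0.002], [-0.0, 0.004, -1.0]]
force: [3.8, 2.3, -3.5]
grip_width: 0.0138
```

Request:
drive_tool(deltas=[[0,0.001,0.0005,0,0,7,0.005],[0,0.001,0.001,0,0,14,0.005],[0,0.001,0.001,0,0,21,0.005],[0,0.001,0.001,0,0,28,0.005],[0,0.001,0.001,0,0,35,0.005]])

```text
time: 16.53
position: [0.6191, -0.0039, 0.0697]
orientation: [[0.12, 0.993, 0.003], [0.993, -0.12, 0.0], [0.0, 0.003, -1.0]]
force: [-0.2, -0.4, 3.8]
grip_width: 0.0142
```

```bash
python3 -c "
from h import *
to(.6186,-.004,.0697,0.94);print(bot.get_obs()['torque'])
"
```

```text
t 16.53 pos [ 0.6191 -0.0039  0.0697] yaw 1.4502 q [ 0.66  0.87 -1.03  1.73  0.85  1.05 -0.79] F [-0.2 -0.4  3.8]
d [-0.0002 -0.0005  0.    ] rz 29.23 tilt [0.0028 0.0001]
[-0.01130713  0.05812422  0.12383037]
```

Request:
drive_tool(deltas=[[0,0,0,0,0,7,0.005],[0,0,0,0,0,14,0.005],[0,0,0,0,0,21,0.005],[0,0,0,0,0,27,0.005],[0,0,0,0,0,31,0.005]])

```text
time: 16.95
position: [0.6193, -0.004, 0.0697]
orientation: [[0.613, 0.79, 0.003], [0.79, -0.613, -0.0], [0.002, 0.003, -1.0]]
force: [0.5, -0.3, 3.7]
grip_width: 0.0139
```

```bash
python3 -c "
from h import *
to(.6186,-.004,.0697,0.94);print(bot.get_obs()['torque'])
"
```

```text
t 16.95 pos [ 0.6193 -0.004   0.0697] yaw 0.9107 q [ 0.61  0.81 -0.92  1.73  0.76  0.99 -1.27] F [ 0.5 -0.3  3.7]
d [-0.0004 -0.0005  0.    ] rz -1.68 tilt [ 0.0033 -0.0003]
[-0.01412687 -0.05179924  0.73728708]
```

Request:
drive_tool(deltas=[[0,0,0,0,0,1,0.005],[0,0,0,0,0,1,0.005],[0,0,0,0,0,1,0.005],[0,0,0,0,0,-1,0.034],[0,0,0,0,0,-1,0.034]])

```text
time: 17.37
position: [0.6181, -0.0046, 0.0683]
orientation: [[0.594, 0.804, 0.0], [0.804, -0.594, -0.0], [0.0, 0.001, -1.0]]
force: [-0.3, -0.0, 0.4]
grip_width: 0.0235
```

Request:
drive_tool(deltas=[[0,0,0,0,0,0,0.034],[0,0,-0.03,0,0,0,0.034],[0,0,-0.06,0,0,0,0.034],[0,0,-0.1,0,0,0,0.034],[0,0,-0.13,0,0,0,0.034]])

```text
time: 17.78
position: [0.618, -0.0041, 0.2]
orientation: [[0.596, 0.803, 0.001], [0.803, -0.596, 0.001], [0.001, 0.0, -1.0]]
force: [0.6, -0.0, 0.3]
grip_width: 0.0342
```

Request:
drive_tool(deltas=[[-0.01,0,-0.02,0,0,0,0.034],[-0.03,0,-0.04,0,0,0,0.034],[-0.06,0,-0.06,0,0,0,0.034],[-0.06,0,-0.06,0,0,0,0.034],[-0.06,0,-0.06,0,0,0,0.034]])

```text
time: 18.2
position: [0.5822, -0.0552, 0.2585]
orientation: [[0.6, 0.8, 0.001], [0.8, -0.6, -0.002], [-0.001, 0.002, -1.0]]
force: [0.7, 0.7, -0.0]
grip_width: 0.034
```

```bash
python3 -c "
from h import *
to(.6186,-.004,.0697,0.94)
cv2.imwrite('pics/w10.png',cams.grab_frame('wrist'))
im=cams.grab_frame('side');cv2.imwrite('pics/s10.png',cv2.resize(im[140:370,180:360],None,fx=2.6,fy=2.6,interpolation=2))
im=cams.grab_frame('scene');cv2.imwrite('pics/c10.png',cv2.resize(im[120:370,110:370],None,fx=2.4,fy=2.4,interpolation=2))
"
```

```text
t 18.2 pos [ 0.5822 -0.0552  0.2585] yaw 0.9278 q [ 0.86  0.56 -1.13  1.67  0.53  1.25 -1.03] F [ 0.7  0.7 -0. ]
d [ 0.0629 -0.002   0.1888] rz -0.7 tilt [ 0.0013 -0.0017]
```

View pics/w10.png

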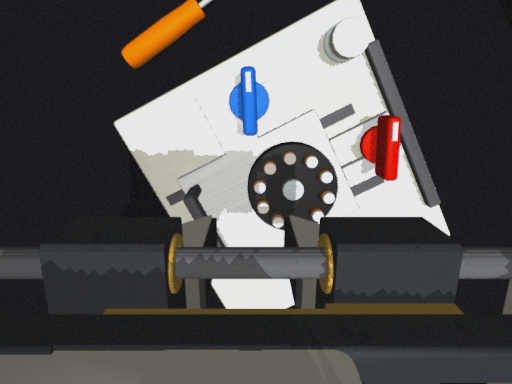

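View pics/s10.png

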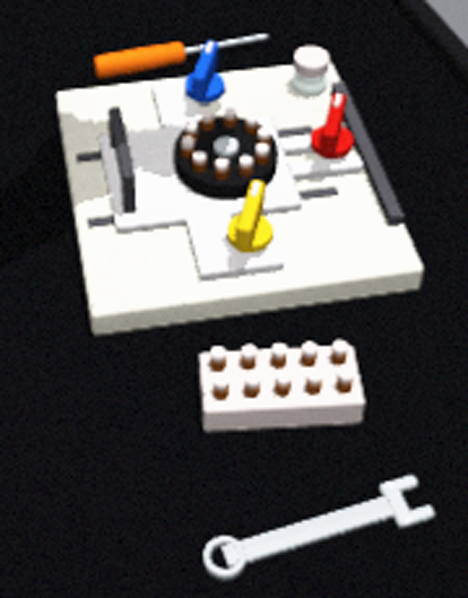

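View pics/c10.png

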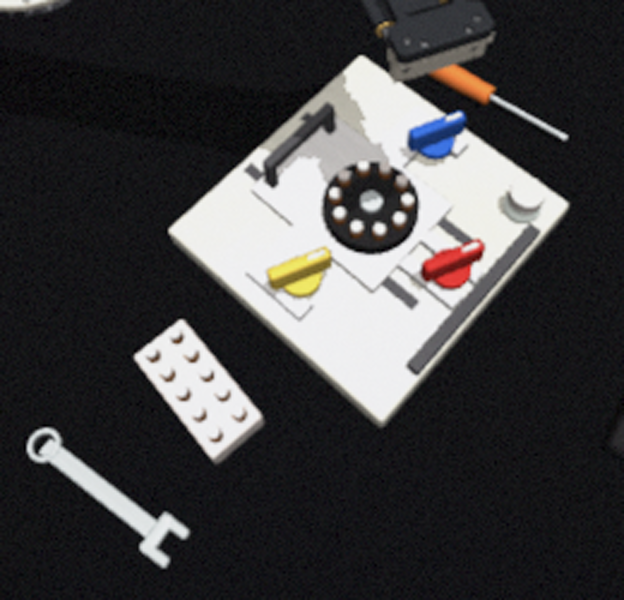

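```bash
python3 -c "
from cell import order
print(order.job_done())"
```

```text
the job is handed in; nothing more can be done
None
```

I pushed the carriage home with closed fingers, then turned red, yellow and blue clockwise, one at a time. I released each one, lifted clear, and handed the job in at about 18.4 s; no verdict was given.

- **Carriage:** it stopped dead at about 19 N against roughly 3 N of friction. The later pictures show it in the same place. I never measured the slide value itself; two estimates of how far it travelled, 57 mm and 64 mm, disagree by 7 mm.
- **Knobs:** each one reached a clear end stop at about 0.75 N m against a friction of 0.08 N m. Afterwards the three bars look parallel, at about 2.03 to 2.06 rad from the images. That is slightly over the 2.0 limit, which fits a small error in my estimate of the dock angle.
- **Surroundings:** the jar, vial rack, screwdriver and spanner show no visible movement in the last pictures. I did not measure them.
- **Hand-in:** the gripper was open and clear at z = 0.26 m, with under 1 N on each force axis.
- **Forces:** during the red turn I saw up to about 17 N of side load on the wrist, well under the limit.

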